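# Index the bag-panel jig and scan its label

## Robot

A 7-joint arm with a two-finger parallel gripper is mounted at the origin on the work surface. World frame = base frame: x ahead of the robot, y to its left, z up, the work surface at z = 0. Lengths are in m, angles in rad, forces in N, time in s.
With the tool pointing down it reaches from about 0.4 to 0.85 m from the base axis. Payload 4.5 kg.
Tool frame: the origin (TCP) lies midway between the tips of the shut fingers; the grasp point (between the pads) lies 19 mm behind it; z points along the fingers, y is the line along which they close (so a half turn about z gives the same grasp; the last joint's range is limited). The gripper opens to 88 mm and grips with 3 to 60 N. Pads are 18 mm wide; open, the fingers measure 123 mm over their backs; the gripper's body (75 mm by 187 mm) begins 45 mm behind the grasp point.
Start: joints at [-1.23, 0.689, -0.195, 1.565, 0.157, 0.902, -0.215], TCP at [0.189, 0.596, 0.239] pointing down, gripper open.
Joint ranges: [-3.01, 3.01], [-0.46, 2.08], [-1.47, 1.51], [0.13, 2.56], [-1, 4.14], [0.04, 2.09], [-2.66, 2.66]. Speed limits (rad/s): [2.57, 2.57, 3.14, 3.14, 3.14, 3.14, 3.14].

## Interface

Orientations are given as a rotation vector (axis times angle).
In Python, from station import r gives the robot as it stands.
- The arm moves only by the tool send_rows, never from a script. Its argument "targets" is a list of rows, each a list of 3 entries, a list of its own where there are three numbers: the shift along the tool's x, y, z in cm, then the turn, a rotation vector about the tool's x, y, z in rad, then the finger opening in cm, from 0 to 8.81. In form: [[[x, y, z], [rx, ry, rz], claw], ...]. A call has 1 to 12 rows; each row is the pose to reach, as a shift and turn from the pose commanded when the call began, along the tool's axes at that moment; what a row does not reach only later rows make up. A row lasts 1/12 s, in which the tool goes at most 41.7 mm and 7.16 degrees, less where a joint would pass 70% of its speed; a pose out of reach is approached as far as the arm can. A call with a gripper value outside its range is refused whole. The fingers move at their own pace and stop on an object; "squeeze" is the grip in N (left out, the last holds). Time passes only in rows, so rows that repeat a pose let the fingers close. It gives the time, the measured TCP pose, the force, the opening and the grip force at its end, in the units of the state.
- r.sense(): the state, without advancing time (a new reading comes with each control period).
- r.grab_frame(name): name is "side" or "top"; returns a dict with "pixels" (384x512x3 uint8, red, green, blue), "camera_matrix" (3x3 intrinsics, pixels), "R" (3x3) and "t" (3): a world point X has camera coordinates R X + t. Camera axes: x right, y down, z forward; pixel columns grow to the right and rows downward; lengths in m; the calibration is good to about 2 mm. A picture is of the moment at which its call begins. There is no depth.
- r.hand_in(): hands the job in; it is judged then, once.
Trained networks look in the newest picture that a camera, given by its name, has taken for a name from the list of things; names that differ only in an ending like _2 or _b are one class to them, and where a whole thing is asked for, a point or a joint stands for the part that bears it (a point fixed in the world has none). Each returns a list of dicts, best first, with "p" (0 to 1); they miss things now and then, are a little off and sometimes report something else, mostly with a low value. They report only what shows in the picture. A call takes as long as a camera call. They do not tell look-alikes from the thing itself.
- r.look_for(camera, name): "centre" ([column, row] in pixels, amid what is visible of it).
- r.landmark_of(camera, name): "centre" ([column, row] in pixels: a listed point, or the origin of a listed thing).
The state is a dict: "time_s": time; "q": joint angles; "dq": joint speeds; "tau": joint torques, N m; "tool_pos": TCP position; "ee_rot": TCP orientation; "ft_force": force on the tool from outside, world axes, zero at the start; "wrist_torque": the same for the moment, N m; "gripper_width": opening from 0.0 (shut) to 1.0 (fully open); "finger_force": force on a finger pad.
Only numpy, scipy, OpenCV 4.12 (cv2) and the standard library are available. Lean on these libraries where they do the work, as an engineer would, in place of code of your own. Each camera call takes 0.05 s, during which the arm holds its last target. There are 200 camera calls.

## Task

Turn the round jig table by its upright peg, anticlockwise seen from above, all the way to its stop so that the barcode label faces the robot. Then take the barcode wand from its fork, point it square at the middle of the label with its lens 60 mm away and hold it still there for a good second, without letting the wand touch the jig. Finally hang the wand back upright in its fork, leaving the jig at its stop and everything else where it stood.

Things in the scene. Friction and masses are not known exactly. Their poses are not given: they have to be found in the camera images.
- indexer: Fixed plywood board, 290 x 200 x 15 mm (x -120 to +170, y +-100 mm), under the turning jig table. Origin: on the work surface, on the jig table's axis; z up. A black 18 mm lamp post stands at x=+150 mm, 350 mm tall; its slim LED bar (34 mm by 130 mm along y, underside 330 mm up, centred at x=+80 mm) hangs over the back of the jig.
- turntable (a joint): Angle of the jig table, rad, growing anticlockwise seen from above, 0 to its end stop at 1.6; stiff (0.2 N m), stays where left. Disc of radius 130 mm, top 36 mm up, carrying a roof-shaped plywood jig: ridge 113 mm above the work surface and 128 mm long, two slopes at 30 deg covered by plastic bag panels. At the stop the labelled slope faces the indexer's -x side, to the robot.
- peg_top (a point): Top centre of the one upright round steel peg on the disc, used to turn it: 16 mm diameter, 113 mm from the turning axis, 49 mm off one end of the jig's ridge. Top 114 mm above the work surface, 78 mm above the disc (a 28 mm wide, 6 mm high foot at the disc). At joint 1.6 it is at the indexer's -y side; at joint 0, 1.6 rad clockwise of that.
- label: Paper barcode label, 32 x 48 mm with black bars, flat on the middle of one slope of the jig; turns with the jig table. Origin: centre of its face, about 81 mm above the work surface. z: outward normal of the label (30 deg from vertical); y: along its 48 mm length (level); x: up the slope.
- stand: Fixed wand stand: base plate 100 x 100 x 12 mm, origin under its centre; a 60 mm wide post at x=+36 to +50 mm; from it a level fork of two tines points to -x, gap between them 36 mm, each 12 mm wide, tops 100 mm above the work surface, with 6 mm upturned tips at x=-43 to -39 mm. The wand hangs at x=0, y=0.
- wand: Loose straight barcode wand, 150 mm long, 180 g. Origin: centre of its lens, at its lower end; z runs from lens to handle; it looks along -z. Round black nose 26 mm diameter (tip 20) from z=0 to 60 mm, collar 56 mm diameter from 60 to 68, square grey handle 32 x 32 mm (faces along x and y) from 68 to 150. It hangs upright, collar on the tines, lens 40 mm above the work surface.
- wand_focus (a point): Point on the wand's line of sight 60 mm in front of its lens (wand z = -60 mm): where it reads.
- bottle: Bystander: tall white glue bottle, 62 mm diameter, 200 mm high, standing beside the stand; origin at its foot.
- jar: Bystander: glass jar with steel lid, 58 mm diameter, 80 mm high; origin at its foot.
- bin: Bystander: fixed open blue bin of rivets, 120 x 100 x 60 mm; origin under its centre.
- tin: Bystander: small steel tin, 56 mm diameter, 55 mm high; origin at its foot.
- tape: Bystander: roll of tape lying flat, 86 mm diameter, 25 mm high; origin under its centre.
- pliers: Bystander: pliers lying flat along their x, 150 x 50 mm, 12 mm high; origin under their middle.
- can: Bystander: grey can, 64 mm diameter, 140 mm high; origin at its foot.
- screwdriver: Bystander: screwdriver lying along its x, about 200 mm long.
Not all that is in view belongs to the job. What is shaped like the wand but blue or brown is not meant. There is more than one size of the stand; the job needs the larger.

How it is judged:
By the outcome, as a careful person would: the job done as asked, in the order asked, and still so for the second after the job is handed in, with the robot touching nothing.
It also fails if it takes over 72 s, if anything falls off the work surface, if the arm or the gripper's body presses on something with over 40 N, if the wrist force passes 120 N, or if a joint passes its speed limit or range.

## Working session

There is one attempt and no reset: what is moved stays moved. The work goes in short steps, Python scripts to look and compute and a tool call to move; the robot and the scene stay as the last step left them, time stands still between calls to the robot, and variables do not carry over. Pictures are saved under pics/ and viewed, at most 10 in all, crops included, and the job is handed in when it is done.

Besides the shell and the picture viewer there is one more tool, called after "Request:" by a JSON object that holds its "method" and its "body", one argument or row to a line. send_rows: Moves the arm, as the interface text tells. Its arguments: {"type":"object","properties":{"targets":{"type":"array"},"squeeze":{"type":"number"}},"required":["targets"]}

```bash
mkdir -p pics; ls
python3 - <<'E'
from station import r
import cv2, numpy as np
for c in ("side","top"):
    f=r.grab_frame(c); cv2.imwrite(f"pics/{c}0.png",cv2.resize(f["pixels"][:,:,::-1],(800,600)))
    print(c,f["camera_matrix"].tolist(),f["R"].tolist(),f["t"].tolist())
    for n in ("indexer","peg_top","label","stand","wand","bottle","jar","bin","tin","tape","pliers","can","screwdriver"):
        print(n,[(np.round(d["centre"]).tolist(),round(d["p"],2)) for d in r.landmark_of(c,n)][:4])
print(r.sense())
E
```

```text
pics
side [[429.62430539891335, 0.0, 254.72224542305932], [0.0, 429.62430539891335, 194.76076633501296], [0.0, 0.0, 1.0]] [[0.8459135363237017, -0.5332822264300986, 0.006352640245364375], [-0.29559944522505827, -0.4787395374597758, -0.826697903260579], [0.4439045584886099, 0.6974371098863014, -0.562610185391693]] [-0.4154432327806368, 0.22201827655671155, 0.9602171851820034]
indexer [([303.0, 210.0], 0.79)]
peg_top [([284.0, 194.0], 0.89), ([287.0, 282.0], 0.58)]
label [([294.0, 180.0], 0.43)]
stand [([314.0, 300.0], 0.71), ([404.0, 327.0], 0.7), ([302.0, 209.0], 0.42), ([348.0, 335.0], 0.16)]
wand [([347.0, 265.0], 0.78), ([278.0, 343.0], 0.76), ([314.0, 292.0], 0.68)]
bottle [([286.0, 278.0], 0.84), ([226.0, 154.0], 0.4)]
jar [([346.0, 331.0], 0.79)]
bin [([183.0, 170.0], 0.86)]
tin [([194.0, 188.0], 0.85)]
tape [([231.0, 247.0], 0.89)]
pliers [([263.0, 167.0], 0.57)]
can [([396.0, 268.0], 0.72)]
screwdriver [([228.0, 157.0], 0.72), ([286.0, 282.0], 0.39)]
top [[452.8497122817853, 0.0, 251.04110465463663], [0.0, 452.8497122817853, 190.80803286417114], [0.0, 0.0, 1.0]] [[0.020867655
[... 862 characters left out ...]
'q': array([-1.23019173,  0.6891085 , -0.19461169,  1.56529873,  0.1573149 ,
        0.90246148, -0.21509403]), 'dq': array([-1.27812126e-03,  6.52146463e-04,  2.56831886e-05, -5.19470065e-04,
        1.55886145e-03, -8.03574118e-05,  3.30827441e-04]), 'tau': array([ 7.98706424e-05, -5.27484405e+01, -1.26708403e+00, -1.53745884e+01,
       -5.19422209e-02, -7.06626743e-04,  2.22732774e-05]), 'tool_pos': array([0.1887399 , 0.5958579 , 0.23873805]), 'ee_rot': array([4.79967438e-01, 3.10471128e+00, 1.72774552e-04]), 'ft_force': array([-0.30351504, -0.45022555,  0.79181421]), 'wrist_torque': array([-0.04086592, -0.03578456, -0.0174187 ]), 'finger_force': 0.0, 'gripper_width': 1.0017987282045158}
```

View images.

View pics/side0.png

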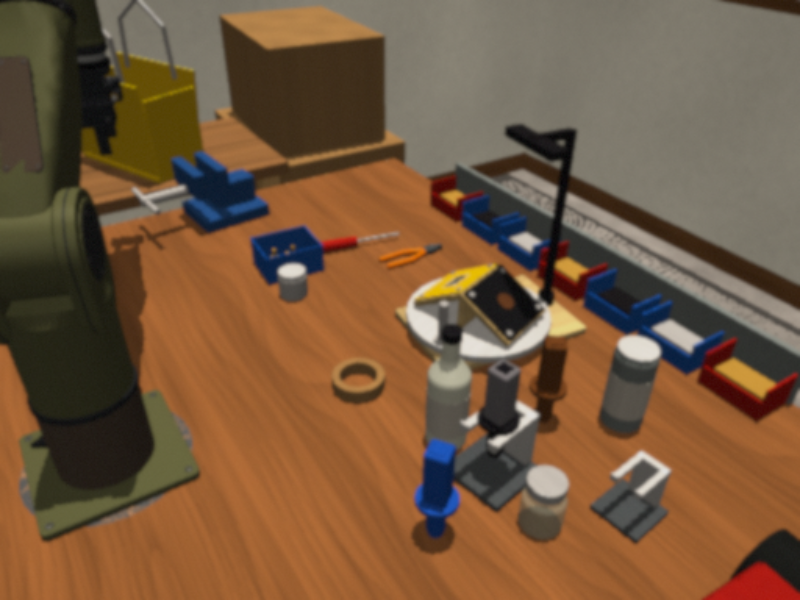

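View pics/top0.png

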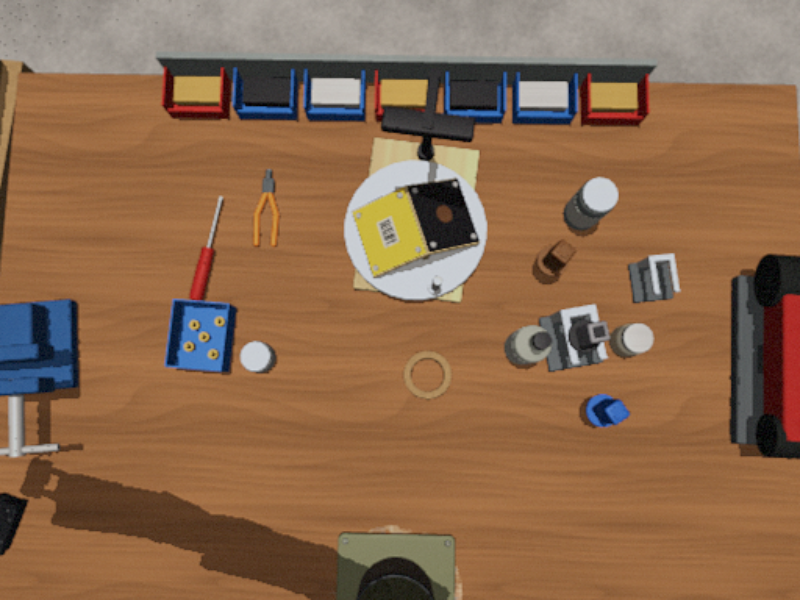

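The two views show the disc centre near (415,230) in the top picture at 800 px, with the peg at (436,285) and the yellow labelled slope facing left. The grey wand hangs in the larger stand at about (590,333), the bottle close on its +y side and the jar on its -y side. The blue and brown copies and the small stand are decoys.

```bash
cat > h.py <<'E'
from station import r
import cv2, numpy as np
from scipy.spatial.transform import Rotation as Ro
from scipy.optimize import least_squares
F={}
def frame(c):
    F[c]=r.grab_frame(c); return F[c]
def onz(c,px,z):
    f=F[c]; R=f["R"];d=R.T@np.linalg.solve(f["camera_matrix"],[px[0],px[1],1]);o=-R.T@f["t"]
    return o+d*(z-o[2])/d[2]
def proj(c,X):
    f=F[c];p=(f["camera_matrix"]@(f["R"]@np.atleast_2d(X).T+f["t"][:,None])).T
    return p[:,:2]/p[:,2:]
def tri(ps,pt):
    return least_squares(lambda X:np.r_[proj("side",X)[0]-ps,proj("top",X)[0]-pt],[.6,0,.1])
def lm(c,n): return [(np.array(d["centre"]),round(d["p"],2)) for d in r.landmark_of(c,n)]
def move(pos,rot):
    "rotation matrix/pos goal -> shift cm, rotvec in tool frame"
    s=r.sense();R=Ro.from_rotvec(s["ee_rot"])
    print("cm",np.round(R.inv().apply(np.array(pos)-s["tool_pos"])*100,2),"rv",np.round((R.inv()*rot).as_rotvec(),3))
def down(yaw,tilt=0,az=0):
    "tool z down, tool y along azimuth yaw"
    y=np.array([np.cos(yaw),np.sin(yaw),0]);z=np.array([0,0,-1.]);return Ro.from_matrix(np.c_[np.cross(y,z),y,z])
E
python3 - <<'E'
from h import *
np.set_printoptions(precision=4,suppress=True)
for c in("side","top"):frame(c)
P=lambda n:(lm("side",n),lm("top",n))
for n,z in(("peg_top",.114),("label",.081),("indexer",0),("stand",0),("bottle",0),("jar",0),("wand",.04)):
    s,t=P(n)
    print(n,"S",[(onz("side",p,z)[:2],q) for p,q in s if q>.4],"T",[(onz("top",p,z)[:2],q) for p,q in t if q>.4])
k=.64
for p in((375,140),(479,150),(463,300),(354,290)): print("corner",onz("top",np.array(p)*k,.015)[:2])
for p in((545,320),(600,305),(608,360),(550,370)): print("stand",onz("top",np.array(p)*k,.012)[:2])
print("wandtop",onz("top",np.array((596,332))*k,.19))
f=F["top"]["pixels"]; a=cv2.resize(f[170:250,300:430],None,fx=6,fy=6,interpolation=cv2.INTER_CUBIC)
cv2.imwrite("pics/stand.png",a[:,:,::-1])
E
```

```text
peg_top S [(array([ 0.5293, -0.0805]), 0.87)] T [(array([ 0.5426, -0.0558]), 0.84)]
label S [(array([0.6298, 0.0144]), 0.53)] T [(array([0.628 , 0.0274]), 0.57)]
indexer S [(array([ 0.6444, -0.024 ]), 0.64)] T []
stand S [(array([ 0.4536, -0.3057]), 0.97), (array([ 0.5746, -0.4564]), 0.71)] T [(array([ 0.4572, -0.3119]), 0.83), (array([ 0.5637, -0.4604]), 0.58)]
bottle S [(array([ 0.4333, -0.2191]), 0.94)] T [(array([ 0.4321, -0.2162]), 0.86)]
jar S [] T [(array([ 0.4437, -0.4079]), 0.82), (array([0.6837, 0.259 ]), 0.75)]
wand S [(array([ 0.5648, -0.2797]), 0.86), (array([ 0.3116, -0.3749]), 0.84), (array([ 0.4539, -0.3149]), 0.65)] T [(array([ 0.5924, -0.271 ]), 0.95), (array([ 0.3244, -0.3326]), 0.86), (array([ 0.4515, -0.3141]), 0.77)]
corner [0.8186 0.0535]
corner [ 0.8026 -0.1418]
corner [ 0.5188 -0.1141]
corner [0.5333 0.0851]
stand [ 0.4855 -0.2637]
stand [ 0.515  -0.3639]
stand [ 0.4153 -0.3766]
stand [ 0.3952 -0.272 ]
wandtop [ 0.4501 -0.3063  0.19  ]
```

View pics/stand.png

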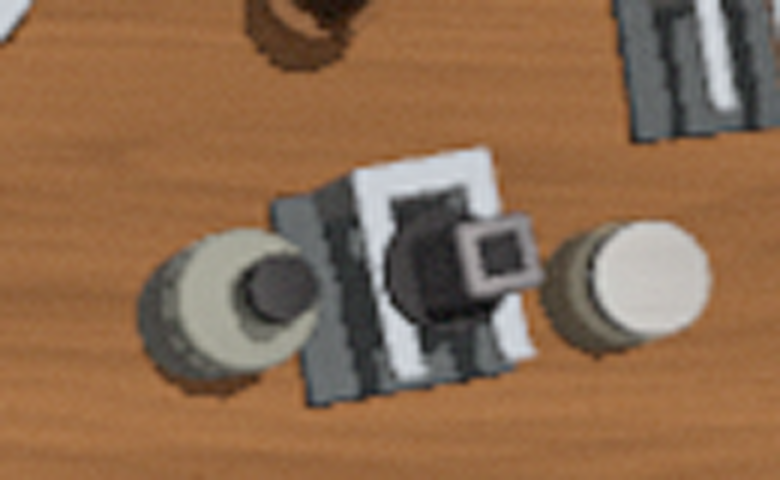

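The larger stand opens towards the robot with its post away from it, turned about 11°. The wand's handle top is near crop (500,255) and the bottle's cap near (282,288). Next I check the jig and peg closely.

Run:
```python
from h import *
np.set_printoptions(precision=4,suppress=True)
for c in("side","top"):frame(c)
for _ in range(2): print([lm(c,"peg_top")[0] for c in("side","top")])
O=np.array([.643,-.027]);yaw=-.095
def W(x,y,z): return [O[0]+x*np.cos(yaw)-y*np.sin(yaw),O[1]+x*np.sin(yaw)+y*np.cos(yaw),z]
th=np.linspace(0,2*np.pi,60)
im=[]
for c,(u,v) in(("side",(245,150)),("top",(215,85))):
    im0=F[c]["pixels"][v:v+130,u:u+130]; a=cv2.resize(im0,None,fx=3,fy=3,interpolation=cv2.INTER_CUBIC)[:,:,::-1].copy()
    for X,col in(([W(.13*np.cos(t),.13*np.sin(t),.036) for t in th],(0,0,255)),([W(*p,.015) for p in((-.12,-.1),(.17,-.1),(.17,.1),(-.12,.1))],(255,0,0)),([W(.15,0,.015),W(.15,0,.35),W(.08,-.065,.33),W(.08,.065,.33)],(0,255,0)),([W(.113*np.cos(t),.113*np.sin(t),.114) for t in np.linspace(-np.pi/2-1.6,-np.pi/2,20)],(255,0,255))):
        for p in (proj(c,np.array(X))-[u,v]+.5)*3: cv2.circle(a,tuple(int(q) for q in p),1,col,-1)
    im.append(a)
cv2.imwrite("pics/jig.png",np.hstack(im))
print(onz("top",(300+500/6-.5,170+255/6-.5),.19))
```

```text
[(array([284.6, 194.3]), 0.63), (array([278. , 181.2]), 0.57)]
[(array([284.6, 194.3]), 0.63), (array([278. , 181.2]), 0.57)]
[ 0.4514 -0.3097  0.19  ]
```

View pics/jig.png

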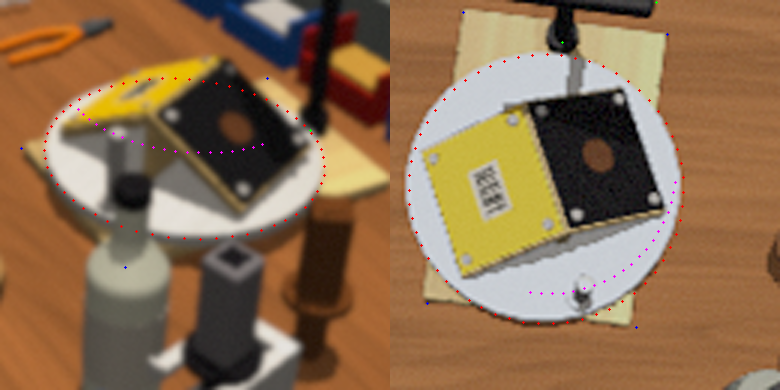

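```bash
cat >> h.py <<'E'
O=np.array([.643,-.027]);yaw=-.095
E
python3 - <<'E'
from h import *
np.set_printoptions(precision=4,suppress=True)
frame("top")
p=onz("top",(215+192/3-.5,85+287/3-.5),.114);d=p[:2]-O
print(p,np.hypot(*d),a:=np.arctan2(d[1],d[0]),"joint",a-yaw+np.pi/2+1.6)
peg=O+.113*np.array([np.cos(a),np.sin(a)]);print(peg)
move([*peg,.25],down(a+np.pi/2)); move([*peg,.25],down(a-np.pi/2)); print(r.sense()["q"])
E
```

```text
[ 0.5366 -0.058   0.114 ] 0.11078922751187999 -2.85810647757923 joint 0.40768984921566664
[ 0.5345 -0.0586]
cm [-52.72 -51.95  -1.13] rv [ 0.    -0.     2.551]
cm [-52.72 -51.95  -1.13] rv [ 0.    0.   -0.59]
[-1.2302  0.6891 -0.1946  1.5653  0.1573  0.9025 -0.2151]
```

Request:
{"method": "send_rows", "body": {
  "targets": [
    [[-52.7,-52,-2],[0,0,2.55],4],
    [[-52.7,-52,-2],[0,0,2.55],4],
    [[-52.7,-52,-2],[0,0,2.55],4],
    [[-52.7,-52,-2],[0,0,2.55],4],
    [[-52.7,-52,-2],[0,0,2.55],4],
    [[-52.7,-52,-2],[0,0,2.55],4],
    [[-52.7,-52,-2],[0,0,2.55],4],
    [[-52.7,-52,-2],[0,0,2.55],4],
    [[-52.7,-52,-2],[0,0,2.55],4],
    [[-52.7,-52,-2],[0,0,2.55],4],
    [[-52.7,-52,-2],[0,0,2.55],4],
    [[-52.7,-52,-2],[0,0,2.55],4]
  ]
}}

```text
time_s: 3.55
tool_pos: [0.4226, 0.1521, 0.2526]
ee_rot: [-2.473, -1.937, -0.002]
ft_force: [1.4, 0.9, -0.1]
gripper_width: 0.452
finger_force: 0.0
```

Run:
```python
from h import *
a=-2.858;peg=O+.113*np.array([np.cos(a),np.sin(a)])
move([*peg,.2],down(a+np.pi/2)); print(r.sense())
```

```text
cm [-17.78  15.91   5.25] rv [ 0.000e+00 -1.000e-03  1.046e+00]
{'time_s': 3.55, 'q': array([-0.57769482,  0.45060104,  0.192264  ,  2.06823366, -0.14159178,
        0.63387406, -0.53159988]), 'dq': array([ 0.85637266,  0.06940092,  0.40160106, -0.1493486 , -0.29062937,
        0.11121252, -0.05433503]), 'tau': array([ -4.14214745, -38.29379797,   1.82843395, -10.17383873,
         0.30157951,   0.04783956,   0.05930863]), 'tool_pos': array([0.42257611, 0.1520686 , 0.25260625]), 'ee_rot': array([-2.47291594e+00, -1.93741211e+00, -1.54679264e-03]), 'ft_force': array([ 1.42580836,  0.94742663, -0.07349852]), 'wrist_torque': array([-0.02353849,  0.03557816, -0.0010197 ]), 'finger_force': 0.0, 'gripper_width': 0.45171045397393994}
```

Request:
{"method": "send_rows", "body": {
  "targets": [
    [[-17.8,15.9,4],[0,0,1.04],4],
    [[-17.8,15.9,4],[0,0,1.04],4],
    [[-17.8,15.9,4],[0,0,1.04],4],
    [[-17.8,15.9,4],[0,0,1.04],4],
    [[-17.8,15.9,4],[0,0,1.04],4],
    [[-17.8,15.9,4],[0,0,1.04],4],
    [[-17.8,15.9,4],[0,0,1.04],4],
    [[-17.8,15.9,4],[0,0,1.04],4],
    [[-17.8,15.9,4],[0,0,1.04],4],
    [[-17.8,15.9,4],[0,0,1.04],4],
    [[-17.8,15.9,4],[0,0,1.04],4],
    [[-17.8,15.9,4],[0,0,1.04],4]
  ]
}}

```text
time_s: 4.55
tool_pos: [0.5349, -0.0562, 0.2123]
ee_rot: [-3.107, -0.464, -0.0]
ft_force: [0.5, -0.9, 1.0]
gripper_width: 0.453
finger_force: 0.0
```

Run:
```python
from h import *
a=-2.858;peg=O+.113*np.array([np.cos(a),np.sin(a)])
move([*peg,.078],down(a+np.pi/2)); s=r.sense();print(s["tool_pos"],s["dq"].max(),s["q"])
frame("side");frame("top")
a=[cv2.resize(F[c]["pixels"][v:v+130,u:u+130],None,fx=3,fy=3,interpolation=cv2.INTER_CUBIC)[:,:,::-1] for c,(u,v) in(("side",(245,120)),("top",(215,85)))]
cv2.imwrite("pics/ap.png",np.hstack(a))
```

```text
cm [-0.12  0.22 13.43] rv [-0.    -0.     0.013]
[ 0.53493772 -0.05618715  0.21227516] 0.0031142560721802615 [-0.24246206  0.65182017  0.4388525   1.87810739 -0.41146602  0.70141725
 -0.83770126]
```

View pics/ap.png

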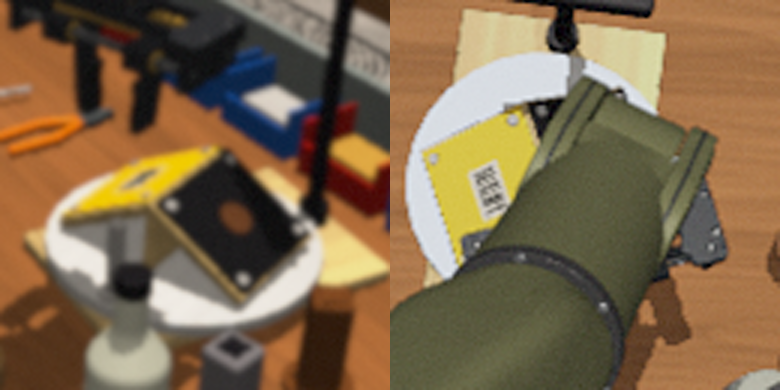

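The gripper hangs above the peg, fingers straddling it in the tangential direction and clear of the jig and lamp. Going down.

Request:
{"method": "send_rows", "body": {
  "targets": [
    [[-0.1,0.2,3],[0,0,0.01],4],
    [[-0.1,0.2,6],[0,0,0.01],4],
    [[-0.1,0.2,9],[0,0,0.01],4],
    [[-0.1,0.2,11.5],[0,0,0.01],4],
    [[-0.1,0.2,13.3],[0,0,0.01],4],
    [[-0.1,0.2,13.3],[0,0,0.01],4],
    [[-0.1,0.2,13.3],[0,0,0.01],0],
    [[-0.1,0.2,13.3],[0,0,0.01],0],
    [[-0.1,0.2,13.3],[0,0,0.01],0],
    [[-0.1,0.2,13.3],[0,0,0.01],0]
  ],
  "squeeze": 5
}}

```text
time_s: 5.48
tool_pos: [0.5355, -0.0595, 0.0806]
ee_rot: [3.108, 0.445, 0.004]
ft_force: [-0.3, 1.7, 2.9]
gripper_width: 0.178
finger_force: 5.6
```

Request:
{"method": "send_rows", "body": {
  "targets": [
    [[0.06,1.13,0],[0,0,-0.1],0],
    [[0.22,2.25,0],[0,0,-0.2],0],
    [[0.5,3.34,0],[0,0,-0.3],0],
    [[0.89,4.4,0],[0,0,-0.4],0],
    [[1.38,5.42,0],[0,0,-0.5],0],
    [[1.97,6.38,0],[0,0,-0.6],0],
    [[2.66,7.28,0],[0,0,-0.7],0],
    [[3.43,8.11,0],[0,0,-0.8],0],
    [[4.28,8.85,0],[0,0,-0.9],0],
    [[5.2,9.51,0],[0,0,-1.0],0],
    [[6.17,10.07,0],[0,0,-1.1],0],
    [[6.17,10.07,0],[0,0,-1.1],0]
  ]
}}

```text
time_s: 6.48
tool_pos: [0.6247, -0.1379, 0.0803]
ee_rot: [2.413, 2.007, 0.006]
ft_force: [1.2, 0.9, 2.0]
gripper_width: 0.174
finger_force: 5.0
```

Run:
```python
from h import *
s=r.sense();d=s["tool_pos"][:2]-O;a=np.arctan2(d[1],d[0]);print(np.hypot(*d),a-yaw+np.pi/2+1.6,s["q"],s["ft_force"])
```

```text
0.11235455538008905 1.5313809476601572 [ 0.12669081  0.91076522  0.03505637  1.64276512 -0.05188032  0.58443948
  0.00841738] [1.17811195 0.94087183 1.97698878]
```

Request:
{"method": "send_rows", "body": {
  "targets": [
    [[0.01,0.4,0],[0,0,-0.035],0],
    [[0.03,0.8,0],[0,0,-0.07],0],
    [[0.03,0.8,0],[0,0,-0.07],0],
    [[0.03,0.8,0],[0,0,-0.07],0]
  ]
}}

```text
time_s: 6.82
tool_pos: [0.6305, -0.1388, 0.0802]
ee_rot: [2.347, 2.086, 0.002]
ft_force: [0.4, 1.7, 6.5]
gripper_width: 0.18
finger_force: 5.0
```

Request:
{"method": "send_rows", "body": {
  "targets": [
    [[0.01,0.3,0],[0,0,-0.02],0],
    [[0.01,0.6,0],[0,0,-0.03],0],
    [[0.01,0.6,0],[0,0,-0.03],0],
    [[0.01,0.6,0],[0,0,-0.03],0]
  ]
}}

```text
time_s: 7.15
tool_pos: [0.6327, -0.1394, 0.0793]
ee_rot: [-2.313, -2.119, 0.006]
ft_force: [-5.3, 1.7, 6.7]
gripper_width: 0.178
finger_force: 5.0
```

Request:
{"method": "send_rows", "body": {
  "targets": [
    [[0,0.2,0],[0,0,0],0],
    [[0,0.4,0],[0,0,0],0],
    [[0,0.4,0],[0,0,0],0],
    [[0,0.4,0],[0,0,0],0],
    [[0,0.4,0],[0,0,0],0]
  ]
}}

```text
time_s: 7.57
tool_pos: [0.6335, -0.1398, 0.0785]
ee_rot: [-2.31, -2.115, 0.014]
ft_force: [-9.2, 2.3, 9.1]
gripper_width: 0.2
finger_force: 4.9
```

Request:
{"method": "send_rows", "body": {
  "targets": [
    [[0,-0.4,0],[0,0,0],4],
    [[0,-0.7,0],[0,0,0],4],
    [[0,-0.7,0],[0,0,0],4],
    [[0,-0.7,0],[0,0,0],4],
    [[0,-0.7,-3],[0,0,0],4],
    [[0,-0.7,-6],[0,0,0],4],
    [[-1,-2,-9],[0,0,0],4],
    [[-3,-5,-11],[0,0,0],6],
    [[-6,-8,-13],[0,0,0],8.8],
    [[-9,-12,-15],[0,0,0],8.8],
    [[-12,-15,-17],[0,0,0],8.8],
    [[-12,-15,-17],[0,0,0],8.8]
  ]
}}

```text
time_s: 8.57
tool_pos: [0.4767, -0.2507, 0.2511]
ee_rot: [2.319, 2.116, -0.003]
ft_force: [0.4, 0.0, -0.6]
gripper_width: 0.808
finger_force: 0.0
```

Run:
```python
from h import *
np.set_printoptions(precision=4,suppress=True)
s=r.sense();print(s["q"],s["ft_force"])
w=[.4514,-.3097,.27]
for y in(.19,.19+np.pi/2,.19-np.pi/2,.19+np.pi): print(round(y,2),end=" ");move(w,down(y))
frame("side");frame("top")
for n,z in(("label",.081),("peg_top",.114),("wand",.04),("stand",0)):
  for c in F: print(n,c,[(p.round(1),onz(c,p,z)[:2],q) for p,q in lm(c,n)][:3])
im=[]
for c,(u,v) in(("side",(245,120)),("top",(215,85))):
    im.append(cv2.resize(F[c]["pixels"][v:v+130,u:u+130],None,fx=3,fy=3,interpolation=cv2.INTER_CUBIC)[:,:,::-1])
cv2.imwrite("pics/jig2.png",np.hstack(im))
```

```text
[ 0.3992  0.5553 -0.0038  1.8198  0.007   0.7653  0.2997] [ 0.4225  0.0288 -0.6023]
0.19 cm [-6.11 -1.98 -1.87] rv [-0.     0.003 -0.281]
1.76 cm [-6.11 -1.98 -1.87] rv [-0.003  0.002 -1.852]
-1.38 cm [-6.11 -1.98 -1.87] rv [0.002 0.002 1.289]
3.33 cm [-6.11 -1.98 -1.87] rv [0.004 0.    2.86 ]
label side [(array([291.7, 193.6]), array([ 0.5874, -0.0323]), 0.67)]
label top [(array([268.1, 149.5]), array([ 0.626 , -0.0301]), 0.74), (array([262.2, 162.4]), array([ 0.5898, -0.0146]), 0.63)]
peg_top side [(array([328.6, 199.1]), array([ 0.621 , -0.1392]), 0.87)]
peg_top top [(array([304.9, 144.4]), array([ 0.6343, -0.127 ]), 0.87)]
wand side [(array([345.3, 264.5]), array([ 0.5576, -0.2843]), 0.86), (array([317.4, 291.1]), array([ 0.4512, -0.3143]), 0.61), (array([279.5, 339.9]), array([ 0.3112, -0.3731]), 0.59)]
wand top [(array([351.9, 169.7]), array([ 0.5818, -0.2672]), 0.68)]
stand side [(array([402.5, 326.5]), array([ 0.5658, -0.4572]), 0.86), (array([314.6, 298.9]), array([ 0.458 , -0.3016]), 0.67), (array([181.6, 171.6]), array([0.4328, 0.3541]), 0.54)]
stand top [(array([365.8, 216.1]), array([ 0.4552, -0.3144]), 0.74)]
```

View pics/jig2.png

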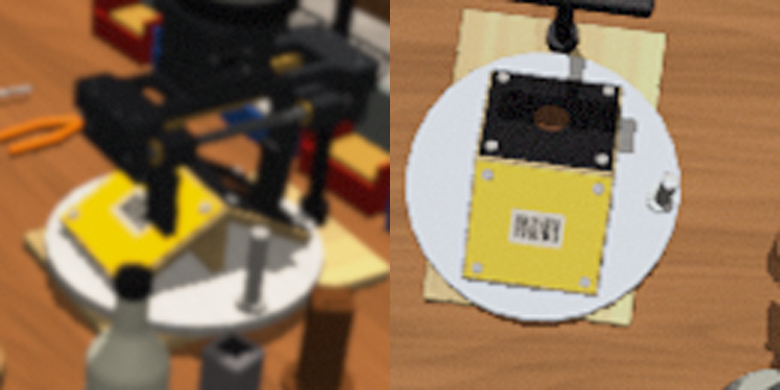

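The jig has turned to its stop: the yellow labelled slope now faces the robot with the label centre at top crop (536,228), and the peg stands at (662,188) on the -y side. Now the grasp of the wand.

Request:
{"method": "send_rows", "body": {
  "targets": [
    [[-2,-0.6,-2],[0,0,-0.1],8.8],
    [[-5,-1.6,-3],[0,0,-0.2],8.8],
    [[-6.1,-2,-3],[0,0,-0.28],8.8],
    [[-6.1,-2,-3],[0,0,-0.28],8.8],
    [[-6.1,-2,-3],[0,0,-0.28],8.8],
    [[-6.1,-2,-3],[0,0,-0.28],8.8]
  ]
}}

```text
time_s: 9.57
tool_pos: [0.4556, -0.3041, 0.2786]
ee_rot: [-1.995, -2.425, -0.002]
ft_force: [0.4, 0.4, -0.1]
gripper_width: 0.997
finger_force: 0.0
```

Run:
```python
from h import *
np.set_printoptions(precision=4,suppress=True)
move([.4514,-.3097,.146],down(.19))
s=r.sense();print(s["tool_pos"])
frame("top")
T=lambda x,y,z:onz("top",(215+(x-390)/3-.5+.17,85+y/3-.5),z)
print("label",T(536,228,.081))
for p,q,z in(((478,157),(612,172),.113),((463,278),(598,293),.049)):
    A,B=T(*p,z),T(*q,z);d=A-B;print("mid",(A+B)/2,"yaw",np.arctan2(-d[0],d[1]))
print("pred",O-.055*np.array([np.cos(.09),-np.sin(.09)]))
frame("side")
f=F["side"]["pixels"];u,v=260,140
cv2.imwrite("pics/g.png",cv2.resize(f[v:v+180,u:u+180],None,fx=3,fy=3,interpolation=cv2.INTER_CUBIC)[:,:,::-1])
```

```text
cm [-0.5  -0.53 13.26] rv [ 0.    -0.002  0.004]
[ 0.4556 -0.3041  0.2786]
label [ 0.5951 -0.0176  0.081 ]
mid [ 0.6465 -0.0241  0.113 ] yaw -0.0951605338231495
mid [ 0.5471 -0.0139  0.049 ] yaw -0.09229043133088541
pred [ 0.5882 -0.0221]
```

View pics/g.png

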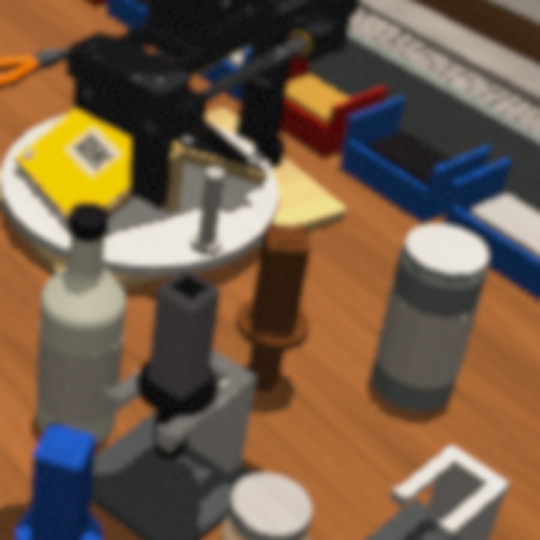

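The wand's square handle top is at crop (188,290), the label at (93,152), and the open gripper hangs above the wand. I check the wand position in both views.

Run:
```python
from h import *
np.set_printoptions(precision=4,suppress=True)
frame("top");frame("side")
a,b=np.array((322.2,236.2)),np.array((382.8,212.0))
print(onz("side",a,.19),onz("top",b,.19)); q=tri(a,b);print(q.x,q.fun)
a,b=np.array((290.5,190.2)),np.array((263.3,160.5))
print(onz("side",a,.081));q=tri(a,b);print("label",q.x,q.fun)
```

```text
[ 0.4494 -0.3103  0.19  ] [ 0.4514 -0.3096  0.19  ]
[ 0.4508 -0.3095  0.1889] [ 0.2485 -0.0424 -0.1759  0.2629]
[ 0.5944 -0.0173  0.081 ]
label [ 0.5948 -0.0173  0.0809] [ 0.1266 -0.0187 -0.0684  0.1089]
```

Request:
{"method": "send_rows", "body": {
  "targets": [
    [[-0.5,-0.6,1],[0,0,0],8.8],
    [[-0.5,-0.6,3.5],[0,0,0],8.8],
    [[-0.5,-0.6,6.5],[0,0,0],8.8],
    [[-0.5,-0.6,9.5],[0,0,0],8.8],
    [[-0.5,-0.6,12],[0,0,0],8.8],
    [[-0.5,-0.6,13.2],[0,0,0],8.8],
    [[-0.5,-0.6,13.2],[0,0,0],8.8],
    [[-0.5,-0.6,13.2],[0,0,0],8.8],
    [[-0.5,-0.6,13.2],[0,0,0],8.8]
  ]
}}

```text
time_s: 10.52
tool_pos: [0.4509, -0.312, 0.1481]
ee_rot: [1.994, 2.425, 0.001]
ft_force: [0.1, -0.7, 0.1]
gripper_width: 0.998
finger_force: 0.0
```

Run:
```python
from h import *
move([.4508,-.3095,.146],down(.19))
```

```text
cm [0.25 0.04 0.21] rv [0.001 0.001 0.004]
```

Request:
{"method": "send_rows", "body": {
  "targets": [
    [[0.25,0.04,0.2],[0,0,0],8.8],
    [[0.25,0.04,0.2],[0,0,0],8.8],
    [[0.25,0.04,0.2],[0,0,0],5],
    [[0.25,0.04,0.2],[0,0,0],4],
    [[0.25,0.04,0.2],[0,0,0],3],
    [[0.25,0.04,0.2],[0,0,0],2.5],
    [[0.25,0.04,0.2],[0,0,0],2.5],
    [[0.25,0.04,0.2],[0,0,0],2.5],
    [[0.25,0.04,0.2],[0,0,0],2.5],
    [[0.25,0.04,0.2],[0,0,0],2.5]
  ],
  "squeeze": 40
}}

```text
time_s: 11.35
tool_pos: [0.4499, -0.3094, 0.1452]
ee_rot: [-1.996, -2.426, -0.0]
ft_force: [-0.4, 0.1, -0.7]
gripper_width: 0.416
finger_force: 0.0
```

Request:
{"method": "send_rows", "body": {
  "targets": [
    [[0,0,0],[0,0,0],2.5],
    [[0,0,0],[0,0,0],2.5],
    [[0,0,0],[0,0,0],2.5],
    [[0,0,0],[0,0,0],2.5],
    [[0,0,0],[0,0,0],2.5]
  ]
}}

```text
time_s: 11.77
tool_pos: [0.4501, -0.3094, 0.1451]
ee_rot: [1.996, 2.426, 0.0]
ft_force: [0.7, -0.1, -0.5]
gripper_width: 0.359
finger_force: 39.9
```

Request:
{"method": "send_rows", "body": {
  "targets": [
    [[0,0,-1],[0,0,0],2.5],
    [[0,0,-3],[0,0,0],2.5],
    [[0,0,-6],[0,0,0],2.5],
    [[0,0,-9],[0,0,0],2.5],
    [[0,0,-12],[0,0,0],2.5],
    [[0,0,-15],[0,0,0],2.5],
    [[0,0,-18],[0,0,0],2.5],
    [[0,0,-19],[0,0,0],2.5],
    [[0,0,-19],[0,0,0],2.5],
    [[0,0,-19],[0,0,0],2.5],
    [[0,0,-19],[0,0,0],2.5]
  ]
}}

```text
time_s: 12.68
tool_pos: [0.4488, -0.3089, 0.334]
ee_rot: [-1.994, -2.424, 0.001]
ft_force: [-0.4, 0.4, -2.1]
gripper_width: 0.361
finger_force: 39.9
```

```bash
cat >> h.py <<'E'
LAB=np.array([.5948,-.0173,.081])
def scan(back,yaw=-.094,roll=0):
    "tool pose: wand lens 'back' m from label along normal"
    n=np.array([-.5*np.cos(yaw),-.5*np.sin(yaw),.866025])
    z=-n; y=np.array([np.cos(yaw)*.866,np.sin(yaw)*.866,.5]); y/=np.linalg.norm(y)
    return LAB+n*(back+.105), Ro.from_matrix(np.c_[np.cross(y,z),y,z])
E
python3 - <<'E'
from h import *
s=r.sense();print(s["tool_pos"],s["ft_force"],s["finger_force"],s["q"],scan(.16)[0])
move(*scan(.16));move(*scan(.06))
E
```

```text
[ 0.44882873 -0.30885874  0.33399982] [-0.36043409  0.44912283 -2.06249416] 39.93867244804278 [ 0.5807325   0.47159353 -0.09932529  1.67693104  0.05351024  0.99883118
  0.65707266] [ 0.46288495 -0.00486333  0.31049663]
cm [29.55  7.25  2.39] rv [-0.523 -0.077  0.281]
cm [28.12 12.06 11.04] rv [-0.523 -0.077  0.281]
```

Request:
{"method": "send_rows", "body": {
  "targets": [
    [[2,0.4,0],[-0.05,-0.01,0.02],2.5],
    [[5,1,0],[-0.1,-0.02,0.05],2.5],
    [[8,1.8,0],[-0.16,-0.025,0.08],2.5],
    [[11,2.5,0.3],[-0.22,-0.03,0.11],2.5],
    [[14,3.3,0.6],[-0.28,-0.04,0.14],2.5],
    [[17,4,0.9],[-0.34,-0.05,0.17],2.5],
    [[20,4.8,1.3],[-0.4,-0.06,0.2],2.5],
    [[23,5.6,1.7],[-0.45,-0.07,0.24],2.5],
    [[26,6.3,2],[-0.5,-0.075,0.27],2.5],
    [[29.5,7.2,2.4],[-0.523,-0.077,0.281],2.5],
    [[29.5,7.2,2.4],[-0.523,-0.077,0.281],2.5],
    [[29.5,7.2,2.4],[-0.523,-0.077,0.281],2.5]
  ]
}}

```text
time_s: 13.68
tool_pos: [0.4635, -0.0277, 0.3168]
ee_rot: [2.008, 1.846, 0.451]
ft_force: [0.2, 0.0, -1.5]
gripper_width: 0.367
finger_force: 39.9
```

Run:
```python
from h import *
s=r.sense();print(s["tool_pos"],s["dq"].round(3),s["q"].round(2))
move(*scan(.16));move(*scan(.06))
frame("side");frame("top")
n=(scan(1)[0]-scan(0)[0]);R=Ro.from_rotvec(s["ee_rot"]).as_matrix()
lens=s["tool_pos"]+R[:,2]*.105
for c in F:
    print(c,"lens pred",proj(c,lens),[(p.round(1),q) for p,q in lm(c,"wand")],"label",lm(c,"label")[:2],proj(c,LAB))
u,v=230,60
cv2.imwrite("pics/w.png",cv2.resize(F["side"]["pixels"][v:v+180,u:u+180],None,fx=3.3,fy=3.3,interpolation=cv2.INTER_CUBIC)[:,:,::-1])
```

```text
[ 0.4635096  -0.02767131  0.31675969] [-0.513  0.018  0.294  0.074  1.902 -0.082 -2.181] [-0.35  0.23  0.29  2.38  0.47  0.06 -0.63]
cm [ 2.28 -0.51  0.39] rv [-0.026  0.012  0.013]
cm [ 2.39 -0.25 10.39] rv [-0.026  0.012  0.013]
side lens pred [[270.50598589 153.70725792]] [(array([272.5, 157. ]), 0.9), (array([346.6, 264.8]), 0.89), (array([276.9, 340.3]), 0.72)] label [(array([288.5, 191.8]), 0.66)] [[290.60845923 190.16311081]]
top lens pred [[270.60030611 182.61900918]] [(array([377.8, 264.3]), 0.92), (array([350.2, 170.7]), 0.86)] label [(array([263.7, 163.2]), 0.52)] [[263.21862914 160.6186654 ]]
```

View pics/w.png

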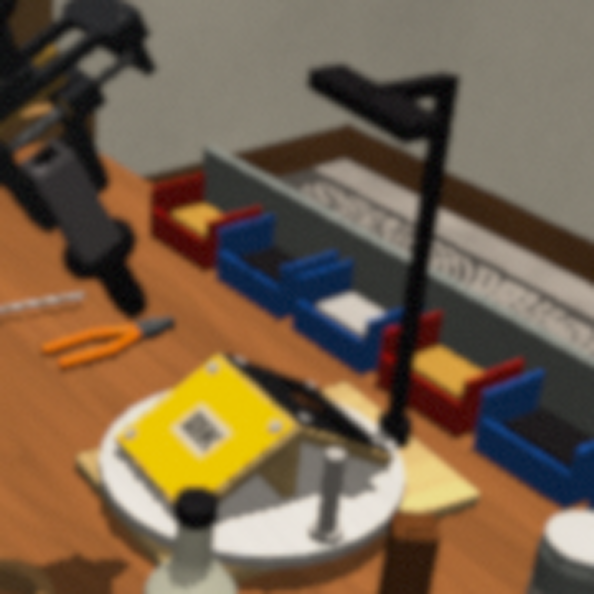

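The wand is held firmly, pointing down the slope normal at the label (lens at crop (133,305), label at (203,425)). The wrist is near its singularity, so I let it settle.

Request:
{"method": "send_rows", "body": {
  "targets": [
    [[2.3,-0.5,0.4],[-0.026,0.012,0.013],2.5],
    [[2.3,-0.5,0.4],[-0.026,0.012,0.013],2.5],
    [[2.3,-0.5,0.4],[-0.026,0.012,0.013],2.5],
    [[2.3,-0.5,0.4],[-0.026,0.012,0.013],2.5],
    [[2.3,-0.5,0.4],[-0.026,0.012,0.013],2.5],
    [[2.3,-0.5,0.4],[-0.026,0.012,0.013],2.5],
    [[2.3,-0.5,0.4],[-0.026,0.012,0.013],2.5],
    [[2.3,-0.5,0.4],[-0.026,0.012,0.013],2.5],
    [[2.3,-0.5,0.4],[-0.026,0.012,0.013],2.5],
    [[2.3,-0.5,0.4],[-0.026,0.012,0.013],2.5],
    [[2.3,-0.5,0.4],[-0.026,0.012,0.013],2.5],
    [[2.3,-0.5,0.4],[-0.026,0.012,0.013],2.5]
  ]
}}

```text
time_s: 14.98
tool_pos: [0.4648, -0.007, 0.3122]
ee_rot: [2.007, 1.82, 0.493]
ft_force: [0.2, -0.5, -3.0]
gripper_width: 0.357
finger_force: 39.9
```

Run:
```python
from h import *
s=r.sense();print(s["tool_pos"],s["dq"].round(3),s["q"].round(3))
move(*scan(.16));move(*scan(.06))
```

```text
[ 0.46477332 -0.00704575  0.31216283] [-0.008  0.002 -0.001 -0.001  0.009  0.001 -0.008] [-0.318  0.236  0.176  2.407  1.7    0.086 -1.933]
cm [ 0.2  -0.26  0.04] rv [ 0.004  0.001 -0.004]
cm [ 0.21 -0.31 10.04] rv [ 0.004  0.001 -0.004]
```

Request:
{"method": "send_rows", "body": {
  "targets": [
    [[0.2,-0.2,0.4],[0,0,-0.1],2.5],
    [[0.2,-0.3,0.8],[0,0,-0.2],2.5],
    [[0.2,-0.3,1.2],[0,0,-0.3],2.5],
    [[0.2,-0.3,1.6],[0,0,-0.4],2.5],
    [[0.2,-0.3,2],[0,0,-0.5],2.5],
    [[0.2,-0.3,2.4],[0,0,-0.6],2.5],
    [[0.2,-0.3,2.8],[0,0,-0.7],2.5],
    [[0.2,-0.3,3.2],[0,0,-0.8],2.5],
    [[0.2,-0.3,3.6],[0,0,-0.9],2.5],
    [[0.2,-0.3,4],[0,0,-1.0],2.5],
    [[0.2,-0.3,4.5],[0,0,-1.1],2.5],
    [[0.2,-0.3,5],[0,0,-1.2],2.5]
  ]
}}

```text
time_s: 15.98
tool_pos: [0.4876, -0.0068, 0.2672]
ee_rot: [0.6, 2.548, 0.096]
ft_force: [1.3, -0.3, -2.4]
gripper_width: 0.361
finger_force: 39.9
```

```bash
cat >> h.py <<'E'
def mscan(back):
    "remaining move to the scan pose keeping the present roll about the wand"
    s=r.sense();R=Ro.from_rotvec(s["ee_rot"]);p,G=scan(back)
    z=R.inv().apply(G.as_matrix()[:,2]);v=np.cross([0,0,1],z)
    print("scan cm",np.round(R.inv().apply(p-s["tool_pos"])*100,2),"rv",np.round(v,4),"q",s["q"].round(2),"dq",abs(s["dq"]).max().round(3))
E
python3 -c "
from h import *
mscan(.06)"
```

```text
scan cm [-0.02 -0.04  5.02] rv [ 0.0008  0.0038 -0.    ] q [-0.16  0.37 -0.01  2.42  2.44  0.21 -1.48] dq 0.604
```

Request:
{"method": "send_rows", "body": {
  "targets": [
    [[0,0,1],[0,0.004,0],2.5],
    [[0,0,2],[0,0.004,0],2.5],
    [[0,0,3],[0,0.004,0],2.5],
    [[0,0,4],[0,0.004,0],2.5],
    [[0,0,4.6],[0,0.004,0],2.5],
    [[0,0,5],[0,0.004,0],2.5],
    [[0,0,5],[0,0.004,0],2.5],
    [[0,0,5],[0,0.004,0],2.5],
    [[0,0,5],[0,0.004,0],2.5],
    [[0,0,5],[0,0.004,0],2.5]
  ]
}}

```text
time_s: 16.82
tool_pos: [0.5124, -0.0092, 0.2247]
ee_rot: [0.606, 2.549, 0.099]
ft_force: [-0.8, -0.7, -1.6]
gripper_width: 0.357
finger_force: 39.9
```

Run:
```python
from h import *
np.set_printoptions(precision=4,suppress=True)
mscan(.06)
frame("side");frame("top");s=r.sense();z=Ro.from_rotvec(s["ee_rot"]).as_matrix()[:,2];L=s["tool_pos"]+.105*z
f=F["side"];u,v,k=245,110,5
a=cv2.resize(f["pixels"][v:v+110,u:u+120],None,fx=k,fy=k,interpolation=cv2.INTER_CUBIC)[:,:,::-1].copy()
e1=np.cross(z,[0,1,0]);e1/=np.linalg.norm(e1);e2=np.cross(z,e1);t=np.linspace(0,6.28,40)[:,None]
ring=lambda d,rad:L-d*z+rad*(np.cos(t)*e1+np.sin(t)*e2)
for X,col in((ring(0,.010),(0,255,0)),(ring(.06,.028),(0,0,255)),(ring(.068,.028),(0,0,255)),(np.array([L-z*d for d in np.linspace(-.06,.15,30)]),(255,0,255)),(LAB[None],(255,0,0))):
    for p in(proj("side",X)-[u,v]+.5)*k: cv2.circle(a,tuple(int(q) for q in p),1,col,-1)
cv2.imwrite("pics/scan.png",a)
for c in F: print(c,"lens",proj(c,L),lm(c,"wand")[:1],"focus",proj(c,L+.06*z),lm(c,"wand_focus")[:1],"lab",proj(c,LAB),lm(c,"label")[:1])
```

```text
scan cm [-0.   -0.04  0.08] rv [ 0.0011  0.0006 -0.    ] q [-0.05  0.49 -0.14  2.41  2.52  0.33 -1.55] dq 0.002
side lens [[281.6573 176.1342]] [(array([277.7, 340.3]), 0.92)] focus [[290.4636 189.8227]] [] lab [[290.6085 190.1631]] [(array([289.9, 194.2]), 0.53)]
top lens [[262.102  167.9971]] [(array([260.4, 169. ]), 0.82)] focus [[262.9975 160.5897]] [(array([331.9, 221. ]), 0.21)] lab [[263.2186 160.6187]] [(array([261.7, 162.7]), 0.62)]
```

View pics/scan.png

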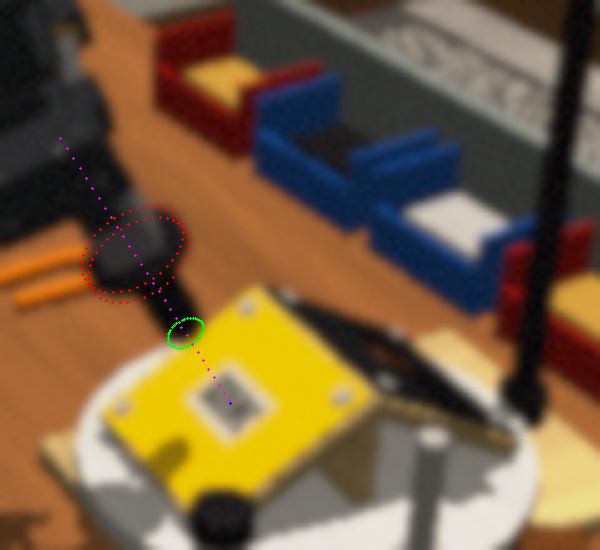

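The overlay agrees: the wand axis lands on the label centre (231,402), and the lens ring at (185,333) matches the nose tip. A last small trim, then hold.

Request:
{"method": "send_rows", "body": {
  "targets": [
    [[0,0,0.08],[0.001,0,0],2.5],
    [[0,0,0.08],[0.001,0,0],2.5],
    [[0,0,0.08],[0.001,0,0],2.5],
    [[0,0,0.08],[0.001,0,0],2.5],
    [[0,0,0.08],[0.001,0,0],2.5],
    [[0,0,0.08],[0.001,0,0],2.5],
    [[0,0,0.08],[0.001,0,0],2.5],
    [[0,0,0.08],[0.001,0,0],2.5],
    [[0,0,0.08],[0.001,0,0],2.5],
    [[0,0,0.08],[0.001,0,0],2.5],
    [[0,0,0.08],[0.001,0,0],2.5],
    [[0,0,0.08],[0.001,0,0],2.5]
  ]
}}

```text
time_s: 18.22
tool_pos: [0.5129, -0.0092, 0.2235]
ee_rot: [0.607, 2.55, 0.098]
ft_force: [0.3, 0.6, -2.2]
gripper_width: 0.359
finger_force: 39.9
```

Request:
{"method": "send_rows", "body": {
  "targets": [
    [[0,0,0],[0,0,0],2.5],
    [[0,0,0],[0,0,0],2.5],
    [[0,0,0],[0,0,0],2.5],
    [[0,0,0],[0,0,0],2.5],
    [[0,0,0],[0,0,0],2.5],
    [[0,0,0],[0,0,0],2.5],
    [[0,0,0],[0,0,0],2.5],
    [[0,0,0],[0,0,0],2.5],
    [[0,0,0],[0,0,0],2.5],
    [[0,0,0],[0,0,0],2.5],
    [[0,0,0],[0,0,0],2.5],
    [[0,0,0],[0,0,0],2.5]
  ]
}}

```text
time_s: 19.22
tool_pos: [0.5128, -0.0092, 0.2235]
ee_rot: [0.607, 2.55, 0.098]
ft_force: [-1.0, -0.6, -1.8]
gripper_width: 0.36
finger_force: 39.9
```

```bash
python3 -c "
from h import *
mscan(.06)"
```

```text
scan cm [-0.02 -0.03 -0.04] rv [-0. -0.  0.] q [-0.05  0.5  -0.14  2.41  2.52  0.33 -1.55] dq 0.002
```

Request:
{"method": "send_rows", "body": {
  "targets": [
    [[0,0,-1],[0,0,0],2.5],
    [[0,0,-2],[0,0,0.1],2.5],
    [[0,0,-3],[0,0,0.2],2.5],
    [[0,0,-4],[0,0,0.3],2.5],
    [[0,0,-5],[0,0,0.4],2.5],
    [[0,0,-6],[0,0,0.5],2.5],
    [[0,0,-7],[0,0,0.6],2.5],
    [[0,0,-8],[0,0,0.7],2.5],
    [[0,0,-9],[0,0,0.8],2.5],
    [[0,0,-10],[0,0,0.9],2.5],
    [[0,0,-10],[0,0,1.0],2.5],
    [[0,0,-10],[0,0,1.1],2.5]
  ]
}}

```text
time_s: 20.22
tool_pos: [0.4629, -0.004, 0.3107]
ee_rot: [1.909, 1.909, 0.462]
ft_force: [0.3, 0.6, -2.0]
gripper_width: 0.361
finger_force: 39.9
```

```bash
python3 -c "
from h import *
mscan(.16)
move([.4488,-.3089,.334],Ro.from_rotvec([-1.994,-2.424,.001]))"
```

```text
scan cm [-0.08 -0.01  0.03] rv [ 0.0013  0.0002 -0.    ] q [-0.34  0.24  0.19  2.41  1.73  0.08 -1.87] dq 0.849
cm [-30.58  -0.43  -1.28] rv [ 0.519  0.101 -0.19 ]
```

Request:
{"method": "send_rows", "body": {
  "targets": [
    [[-1,0,-1],[0.04,0.01,-0.01],2.5],
    [[-3,0,-2],[0.09,0.02,-0.03],2.5],
    [[-6,0,-3],[0.15,0.03,-0.05],2.5],
    [[-9,0,-4],[0.2,0.04,-0.07],2.5],
    [[-12,0,-4],[0.26,0.05,-0.09],2.5],
    [[-15,0,-4],[0.32,0.06,-0.11],2.5],
    [[-18,0,-4],[0.38,0.07,-0.13],2.5],
    [[-21,0,-4],[0.43,0.08,-0.15],2.5],
    [[-24,-0.2,-4],[0.48,0.09,-0.17],2.5],
    [[-27,-0.4,-3],[0.519,0.1,-0.19],2.5],
    [[-30.5,-0.4,-1.5],[0.519,0.101,-0.19],2.5],
    [[-30.5,-0.4,-1.3],[0.519,0.101,-0.19],2.5]
  ]
}}

```text
time_s: 21.22
tool_pos: [0.452, -0.2509, 0.3377]
ee_rot: [1.989, 2.407, 0.012]
ft_force: [1.4, -0.9, -2.7]
gripper_width: 0.358
finger_force: 39.9
```

```bash
python3 -c "
from h import *
print(r.sense()['q'],abs(r.sense()['dq']).max())
move([.4501,-.3094,.334],Ro.from_rotvec([1.996,2.426,.0]))"
```

```text
[ 0.79347386  0.45840947 -0.5764021   1.75326589  0.29300346  0.99501529
  0.29736655] 2.2027291886449505
cm [-5.7  -1.3   0.41] rv [ 0.018  0.01  -0.004]
```

Request:
{"method": "send_rows", "body": {
  "targets": [
    [[-3,-0.6,0],[0.01,0.005,0],2.5],
    [[-5,-1.1,0],[0.015,0.01,0],2.5],
    [[-5,-1.1,0],[0.015,0.01,0],2.5],
    [[-5,-1.1,0],[0.015,0.01,0],2.5],
    [[-5,-1.1,0],[0.015,0.01,0],2.5],
    [[-5,-1.1,0],[0.015,0.01,0],2.5],
    [[-5,-1.1,0],[0.015,0.01,0],2.5]
  ]
}}

```text
time_s: 21.8
tool_pos: [0.4519, -0.2999, 0.3371]
ee_rot: [1.999, 2.415, 0.003]
ft_force: [0.2, -0.7, -2.9]
gripper_width: 0.356
finger_force: 39.9
```

```bash
python3 -c "
from h import *
print(r.sense()['q'],abs(r.sense()['dq']).max())
move([.4501,-.3094,.147],Ro.from_rotvec([1.996,2.426,.0]))"
```

```text
[ 0.85068     0.50236535 -0.56211635  1.67325927  0.30143374  1.04644172
  0.38137875] 0.00557327128387876
cm [-0.83 -0.46 19.01] rv [ 0.006  0.004 -0.006]
```

Request:
{"method": "send_rows", "body": {
  "targets": [
    [[-0.8,-0.45,0],[0.006,0.004,-0.006],2.5],
    [[-0.8,-0.45,2],[0.006,0.004,-0.006],2.5],
    [[-0.8,-0.45,5],[0.006,0.004,-0.006],2.5],
    [[-0.8,-0.45,8],[0.006,0.004,-0.006],2.5],
    [[-0.8,-0.45,10.5],[0.006,0.004,-0.006],2.5],
    [[-0.8,-0.45,11.5],[0.006,0.004,-0.006],2.5],
    [[-0.8,-0.45,11.5],[0.006,0.004,-0.006],2.5],
    [[-0.8,-0.45,11.5],[0.006,0.004,-0.006],2.5],
    [[-0.8,-0.45,11.5],[0.006,0.004,-0.006],2.5]
  ]
}}

```text
time_s: 22.55
tool_pos: [0.4508, -0.3109, 0.2234]
ee_rot: [1.997, 2.421, 0.001]
ft_force: [-0.1, 0.5, -3.0]
gripper_width: 0.357
finger_force: 39.9
```

```bash
python3 -c "
from h import *
print(r.sense()['q'],abs(r.sense()['dq']).max())
move([.4501,-.3094,.146],Ro.from_rotvec([1.996,2.426,.0]))"
```

```text
[ 0.81977521  0.64011862 -0.49747151  1.81135308  0.41261502  0.79160501
  0.30271831] 0.007476482755780636
cm [ 0.17 -0.06  7.74] rv [ 0.002  0.002 -0.003]
```

Request:
{"method": "send_rows", "body": {
  "targets": [
    [[0.17,-0.06,0],[0.002,0.002,-0.003],2.5],
    [[0.17,-0.06,1],[0.002,0.002,-0.003],2.5],
    [[0.17,-0.06,2.5],[0.002,0.002,-0.003],2.5],
    [[0.17,-0.06,4],[0.002,0.002,-0.003],2.5],
    [[0.17,-0.06,5.5],[0.002,0.002,-0.003],2.5],
    [[0.17,-0.06,6.5],[0.002,0.002,-0.003],2.5],
    [[0.17,-0.06,7.2],[0.002,0.002,-0.003],2.5],
    [[0.17,-0.06,7.2],[0.002,0.002,-0.003],2.5],
    [[0.17,-0.06,7.2],[0.002,0.002,-0.003],2.5]
  ]
}}

```text
time_s: 23.3
tool_pos: [0.4488, -0.3089, 0.1498]
ee_rot: [-1.994, -2.424, 0.001]
ft_force: [0.0, -1.0, -2.5]
gripper_width: 0.36
finger_force: 39.9
```

```bash
python3 -c "
from h import *
print(r.sense()['ft_force'])
move([.4501,-.3094,.1451],Ro.from_rotvec([1.996,2.426,.0]))"
```

```text
[ 0.04593271 -0.9651663  -2.52115813]
cm [-0.08  0.12  0.47] rv [-0.002 -0.002  0.   ]
```

Request:
{"method": "send_rows", "body": {
  "targets": [
    [[-0.08,0.12,0.1],[0,0,0],2.5],
    [[-0.08,0.12,0.3],[0,0,0],2.5],
    [[-0.08,0.12,0.48],[0,0,0],2.5],
    [[-0.08,0.12,0.48],[0,0,0],2.5],
    [[-0.08,0.12,0.48],[0,0,0],2.5]
  ]
}}

```text
time_s: 23.72
tool_pos: [0.4501, -0.3095, 0.1452]
ee_rot: [-1.994, -2.424, 0.0]
ft_force: [0.9, 0.5, -2.0]
gripper_width: 0.361
finger_force: 39.9
```

Request:
{"method": "send_rows", "body": {
  "targets": [
    [[0,0,0.05],[0,0,0],2.5],
    [[0,0,0.1],[0,0,0],2.5],
    [[0,0,0.1],[0,0,0],2.5],
    [[0,0,0.1],[0,0,0],2.5]
  ]
}}

```text
time_s: 24.05
tool_pos: [0.4501, -0.3094, 0.1451]
ee_rot: [-1.994, -2.425, 0.001]
ft_force: [-1.5, 0.0, 6.6]
gripper_width: 0.359
finger_force: 39.9
```

Seated (6.6 N upward). I release, settle and rise.

Request:
{"method": "send_rows", "body": {
  "targets": [
    [[0,0,0],[0,0,0],4],
    [[0,0,0],[0,0,0],5],
    [[0,0,0],[0,0,0],6],
    [[0,0,0],[0,0,0],7],
    [[0,0,0],[0,0,0],7],
    [[0,0,0],[0,0,0],7],
    [[0,0,0],[0,0,0],7],
    [[0,0,-1.5],[0,0,0],7],
    [[0,0,-3.5],[0,0,0],7],
    [[0,0,-6],[0,0,0],7],
    [[0,0,-9],[0,0,0],7],
    [[0,0,-12],[0,0,0],7]
  ]
}}

```text
time_s: 25.05
tool_pos: [0.4498, -0.3093, 0.2649]
ee_rot: [-1.992, -2.423, 0.001]
ft_force: [1.0, 0.2, -0.5]
gripper_width: 0.796
finger_force: 0.0
```

Request:
{"method": "send_rows", "body": {
  "targets": [
    [[0,0,-2],[0,0,0],7],
    [[0,-3,-3],[0,0,0],7],
    [[0,-6,-3],[0,0,0],7],
    [[0,-8,-3],[0,0,0],7],
    [[0,-8,-3],[0,0,0],7],
    [[0,-8,-3],[0,0,0],7]
  ]
}}

```text
time_s: 25.55
tool_pos: [0.3709, -0.3256, 0.2943]
ee_rot: [-1.996, -2.422, 0.001]
ft_force: [0.7, -0.3, -0.9]
gripper_width: 0.796
finger_force: 0.0
```

Run:
```python
from h import *
frame("side");frame("top");print(r.sense()["tool_pos"])
for c in F: print(c,{n:[(p.round(0).tolist(),q) for p,q in lm(c,n)][:3] for n in("wand","peg_top","label","bottle","jar")})
a=[cv2.resize(F["side"]["pixels"][130:370,200:440],None,fx=1.65,fy=1.65),cv2.resize(F["top"]["pixels"][70:310,200:440],None,fx=1.65,fy=1.65)]
cv2.imwrite("pics/end.png",np.hstack(a)[:,:,::-1])
```

```text
[ 0.37290877 -0.32480628  0.29431262]
side {'wand': [([278.0, 340.0], 0.97), ([318.0, 292.0], 0.65), ([348.0, 264.0], 0.57)], 'peg_top': [([330.0, 202.0], 0.84), ([228.0, 246.0], 0.22)], 'label': [([262.0, 165.0], 0.27)], 'bottle': [([284.0, 282.0], 0.83), ([318.0, 293.0], 0.59)], 'jar': [([347.0, 336.0], 0.78)]}
top {'wand': [([366.0, 217.0], 0.97), ([350.0, 168.0], 0.88), ([378.0, 261.0], 0.6)], 'peg_top': [([307.0, 146.0], 0.91)], 'label': [([261.0, 162.0], 0.54), ([367.0, 216.0], 0.27)], 'bottle': [([333.0, 221.0], 0.85)], 'jar': [([398.0, 219.0], 0.48)]}
```

View pics/end.png

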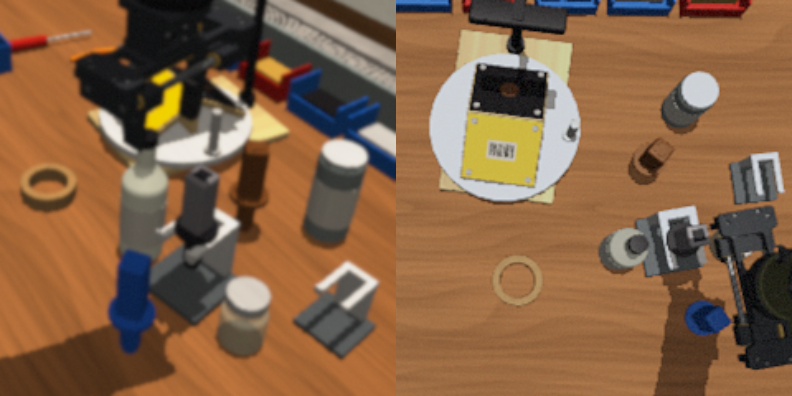

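The wand hangs upright in its fork (200,205 in the side half; 690,235 in the top half). The jig is at its stop with the peg at (571,130), and the bystanders haven't moved.

```bash
python3 -c "
from station import r
print(r.hand_in())"
```

```text
the job is handed in; nothing more can be done
None
```

The jig is turned to its stop, the wand was held about 60 mm square over the label's middle for over two seconds, and it hangs back upright in its fork; I handed the job in at about 26 s, and the hand-in gave no verdict.

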